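# Weigh out stepped bushes on a sprung scale to the green band

### The job

Add the grey stepped bushes from the bench to the pan of the blue sprung scale, one at a time, letting the pan settle after each, until its red pointer stands within the green band; then stop and take the gripper away. One bush is already on the pan and stays there; one or two more are needed, so check the pointer before fetching another. Leave the cone and the flanged bush where they stand.

Things in the scene. Friction and masses are not known exactly. Their poses are not given: they have to be found in the camera images.
- bush_a_mid (a point): Centre (half-way up) of a loose grey steel stepped bush standing upright on the bench: round, 22 mm high, lower part 24 mm in diameter and about 14 mm high, upper part narrower, about 60 g. Origin 11 mm above its underside; z up; round, so its yaw does not matter. Other parts stand 6 cm or more away, centre to centre.
- bush_b_mid (a point): Centre of a second loose stepped bush on the bench, the same in all respects as bush_a.
- bush_c_mid (a point): Centre of a third identical stepped bush that already stands on the scale's pan, in the far half, about 35 mm from the pan's centre on the upright's side. It is to stay there.
- pan_floor (a point): Centre of the top of the scale's pan, a level square tray 130 x 130 mm lined with black rubber; its 4 mm rim rises 3 mm above the rubber. x points to the white upright (44 mm wide, 198 mm tall, 102 mm from here), away from the robot but for the scale's yaw; z up. Two bushes fit in the empty near half, e.g. at x -30, y +32 and x -30, y -32 mm. A thin wire rises at x 80, y -30 mm.
- pan (a joint): How far the pan has sunk (m) below its height with one bush on it, where its floor is 110 mm above the bench. It rests on a spring (about 39 N/m) and slides straight down without tilting: each further bush sinks it by about 15 mm, settling within about 1 s; its stop is at 45 mm.
- pointer (a point): Middle height of the red pointer, a level bar 4 mm high and 52 mm long fixed to the pan 50 mm above the pan's floor, in front of the upright; it sinks with the pan.
- band (a point): Centre of the front of the green band, a clip 18 mm high and 50 mm wide fixed on the white upright behind the pointer at a height that differs from run to run. It reaches from 9 mm below to 9 mm above this point; the pointer is within the band when its height differs from this point's by 9 mm or less. At the start the pointer stands above the band.
- cone_mid (a point): Centre of a loose grey steel cone with a blunt top, 22 mm in diameter and 26 mm high, standing on the bench among the bushes; not to be moved. Origin 13 mm above its underside.
- flanged_mid (a point): Centre of a loose grey bush with a wide thin flange at its foot, 28 mm in diameter and 20 mm high, standing on the bench among the stepped bushes; not to be moved. Origin 10 mm above its underside.

How it is judged:
By the outcome, as a careful person would: the job done as asked, in the order asked, and still so for the second after the job is handed in, with the robot touching nothing.
It also fails if it takes over 54 s, if anything falls off the work surface, if the arm or the gripper's body presses on something with over 40 N, if the wrist force passes 120 N, or if a joint passes its speed limit or range.

### The arm

A 7-joint arm with a two-finger parallel gripper is mounted at the origin on a cart in front of the work surface, level with it; the furniture and walls round the work are solid. World frame = base frame: x ahead of the robot, y to its left, z up, the work surface at z = 0. Lengths are in mm, angles in rad, forces in N, time in s.
With the tool pointing down it reaches from about 350 to 900 mm from the base axis. Payload 19.9 kg.
Tool frame: the origin (TCP) lies midway between the tips of the shut fingers; the grasp point (between the pads) lies 19 mm behind it; z points along the fingers, y is the line along which they close (so a half turn about z gives the same grasp; the last joint's range is limited). The gripper opens to 85 mm and grips with 20 to 120 N. Pads are 22 mm wide; open, the fingers measure 114 mm over their backs; the gripper's body (76 mm by 85 mm) begins 54 mm behind the grasp point. The pads swing forward as they close: fully open they stand 13 mm farther back than shut.
Start: joints at [1.298, 0.417, -0.01, 1.614, 0.005, 1.111, -0.053], TCP at [142.969, -608.409, 231.26] pointing down, gripper open.
Joint ranges: [-2.81, 2.81], [-0.39, 2.02], [-1.27, 1.25], [0.06, 2.57], [-1.19, 4.33], [0.19, 2], [-2.82, 2.82]. Speed limits (rad/s): [1.89, 1.89, 2.39, 2.39, 3.01, 3.01, 3.01].

### API

Orientations are given as a unit quaternion [w, x, y, z].
In Python, from cell import sense, vision, job, finder gives the robot as it stands.
- The arm moves only by the shell command python3 -m creep 'ROWS'. ROWS is JSON, one flat list of numbers, 5 for each row, row after row: the finger opening in mm, from 0 to 85.4, then the shift along the tool's x, y, z in units of 30 mm (1.0 is 30 mm), then the turn about the tool's z in units of 5 degrees (1.0 is 5 degrees). In form: [grip, tx, ty, tz, yaw, grip, tx, ty, tz, yaw, ...]. A call has 1 to 20 rows; each row shifts and turns the commanded pose from where the row before left it, along the tool's axes as they then stand; what a row does not reach is not made up. A row lasts 1/12 s, in which the tool goes at most 41.7 mm and 7.16 degrees, less where a joint would pass 70% of its speed; a pose out of reach is approached as far as the arm can. A call is refused whole if a number of a shift passes 1 or a number of a turn 1, either way. A call with a gripper value outside its range is refused whole. The fingers move at their own pace and stop on an object; the grip force is fixed at half the most. Time passes only in rows, so rows that do not move let the fingers close. It gives the time, the measured TCP pose, the force, the opening and the grip force at its end, in the units of the state.
- sense(): the state, without advancing time (a new reading comes with each control period).
- vision.capture(name): name is "scene" or "top" or "wrist"; returns (picture, depth): 400x640x3 uint8, blue, green, red; 400x640 float32, mm along the optical axis (not along the pixel's ray), 0 where there is no reading.
- vision.camera_params(name): a dict with "vfov" (degrees; the focal length in pixels is half the picture's height over the tangent of half this angle, whatever the lens; pixels are square), "cx", "cy" (the principal point, pixels), "position" and "rotation" of the camera in the world; the wrist camera has in their place "hand_eye" (4x4, takes a point from camera to tool coordinates, whose origin is the TCP and whose axes are the flange's). Camera axes: x right, y down, z forward; pixel columns grow to the right and rows downward; lengths in mm; the calibration is good to about 2 mm. A picture is of the moment at which its call begins: read the wrist's pose just before it. camera_params takes no time and is no camera call.
- job.hand_in(): hands the job in; it is judged then, once.
Trained networks look in the newest picture that a camera, given by its name, has taken for a name from the list of things; names that differ only in an ending like _2 or _b are one class to them, and where a whole thing is asked for, a point or a joint stands for the part that bears it (a point fixed in the world has none). Each returns a list of dicts, best first, with "confidence" (0 to 1); they miss things now and then, are a little off and sometimes report something else, mostly with a low value. They report only what shows in the picture. A call takes as long as a camera call.
- finder.search_frame(camera, name): "centre" ([x, y, z] in mm, in world coordinates, good to about 4 mm: the middle of the surface that is visible of it).
- finder.regions_of(camera, name): "mask" (400x640 bool, what is visible of it).
- finder.tip_of(camera, name): "centre" ([x, y, z] in mm, in world coordinates, good to about 4 mm: a listed point, or the origin of a listed thing).
The state is a dict: "time": time; "qpos": joint angles; "dq": joint speeds; "joint_efforts": joint torques, N m; "ee_pos": TCP position; "tcp_rot": TCP orientation; "force": force on the tool from outside, world axes, zero at the start; "moment": the same for the moment, N m; "finger_gap": finger opening in mm; "finger_force": force on a finger pad.
Only numpy, scipy, OpenCV 4.12 (cv2) and the standard library are available. Lean on these libraries where they do the work, as an engineer would, in place of code of your own. Each camera call takes 0.05 s, during which the arm holds its last target. There are 200 camera calls.

## Working session

There is one attempt and no reset: what is moved stays moved. The work goes in short steps, Python scripts to look and compute and a shell command to move; the robot and the scene stay as the last step left them, time stands still between calls to the robot, and variables do not carry over. Pictures are saved under pics/ and viewed, at most 10 in all, crops included, and the job is handed in when it is done.

```bash
mkdir -p pics
python3 - <<'E'
from cell import sense,vision,finder
import cv2,numpy as np
s=sense();print(s['time'],s['ee_pos'],s['tcp_rot'],s['finger_gap'])
for c in ['scene','top']:
    p,d=vision.capture(c);cv2.imwrite(f'pics/{c}0.png',p)
    for n in ['bush_a_mid','cone_mid','flanged_mid','pan_floor','pointer','band']:
        print(c,n,[(np.round(r['centre']).tolist(),round(r['confidence'],2)) for r in finder.tip_of(c,n)[:4]])
E
```

```text
0.0 [ 142.88922677 -608.10983306  230.66643757] [-5.75032770e-04  9.93347728e-01  1.15151849e-01 -1.07797189e-04] 85.36033845856907
scene bush_a_mid [([566.0, -176.0, 10.0], 0.61)]
scene cone_mid [([451.0, -304.0, 13.0], 0.66), ([595.0, 138.0, 122.0], 0.34)]
scene flanged_mid [([437.0, -146.0, 11.0], 0.58)]
scene pan_floor [([553.0, 121.0, 112.0], 0.82)]
scene pointer [([642.0, 148.0, 164.0], 0.9), ([440.0, -144.0, 12.0], 0.25)]
scene band [([644.0, 148.0, 138.0], 0.69)]
top bush_a_mid [([572.0, -176.0, 10.0], 0.5)]
top cone_mid [([451.0, -306.0, 13.0], 0.48)]
top flanged_mid [([437.0, -144.0, 9.0], 0.58)]
top pan_floor [([563.0, 121.0, 113.0], 0.71)]
top pointer [([638.0, 149.0, 161.0], 0.72)]
top band [([645.0, 148.0, 138.0], 0.51)]
```

View pics/scene0.png

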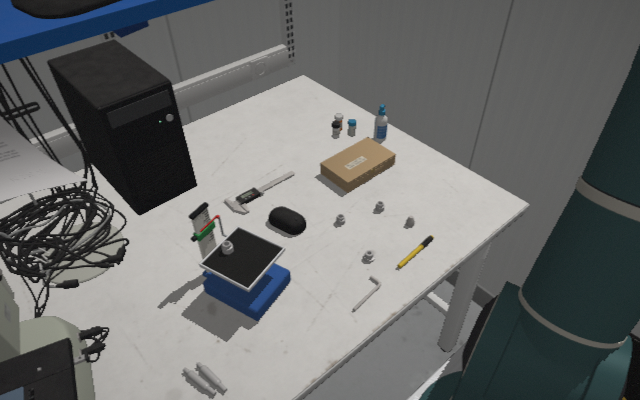

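View pics/top0.png

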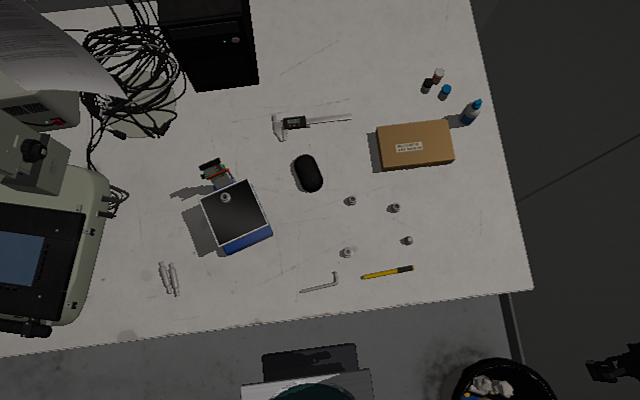

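```bash
cat > h.py <<'E'
import numpy as np,cv2
from cell import sense,vision,finder
from scipy.spatial.transform import Rotation as R
def tool():
    s=sense();q=np.array(s['tcp_rot']);T=np.eye(4);T[:3,:3]=R.from_quat(q[[1,2,3,0]]).as_matrix();T[:3,3]=s['ee_pos'];return T
def cloud(c):
    "picture and HxWx3 world points (nan where no reading)"
    T=tool();p,d=vision.capture(c);k=vision.camera_params(c)
    f=200/np.tan(np.radians(k['vfov'])/2)
    v,u=np.mgrid[:400,:640]
    P=np.stack([(u-k['cx'])/f*d,(v-k['cy'])/f*d,d],-1)
    if 'hand_eye' in k: M=T@np.array(k['hand_eye'])
    else:
        M=np.eye(4);r=np.array(k['rotation']);M[:3,:3]=r if r.shape==(3,3) else R.from_quat(r[[1,2,3,0]]).as_matrix();M[:3,3]=k['position']
    W=P@M[:3,:3].T+M[:3,3];W[d==0]=np.nan
    return p,W
def parts(W,box,zlo,zhi,amin=8):
    "blobs between heights within x0,x1,y0,y1"
    x0,x1,y0,y1=box
    m=(W[...,0]>x0)&(W[...,0]<x1)&(W[...,1]>y0)&(W[...,1]<y1)&(W[...,2]>zlo)&(W[...,2]<zhi)
    n,l=cv2.connectedComponents(m.astype(np.uint8))
    out=[]
    for i in range(1,n):
        q=W[l==i]
        if len(q)>=amin: out.append((len(q),(q.min(0)+q.max(0)).round(1)/2,np.ptp(q,axis=0).round(1)))
    return out
def delta(xy,z=None):
    T=tool();g=np.array([*xy,T[2,3] if z is None else z]);return (T[:3,:3].T@(g-T[:3,3])/30).round(2)
E
python3 - <<'E'
from h import *
p,W=cloud('top')
for r in parts(W,(400,620,-340,-110),6,40):print(r)
m=(W[...,0]>450)&(W[...,0]<640)&(W[...,1]>20)&(W[...,1]<220)&(abs(W[...,2]-111)<6)
q=W[m][:,:2].astype(np.float32);print(m.sum(),cv2.minAreaRect(q),np.median(W[m][:,2]))
print('c',parts(W,(450,620,20,220),122,140))
T=tool();print(T.round(2));print({k:np.array(v).round(1).tolist() for k,v in vision.camera_params('wrist').items()})
big=cv2.resize(p[180:270,320:430],None,fx=7,fy=6,interpolation=cv2.INTER_CUBIC);cv2.imwrite('pics/crop1.png',big)
E
```

```text
(62, array([ 572.25, -172.35,   17.05]), array([23.5, 23.3, 19.3]))
(60, array([ 538.4 , -282.25,   16.6 ]), array([22.1, 21. , 21.1]))
(60, array([ 451.15, -300.6 ,   17.95]), array([23.8, 20.7, 23.3]))
(64, array([ 438.65, -142.  ,   15.55]), array([26.1, 26.1, 19. ]))
2809 ((562.3226928710938, 125.81460571289062), (141.85179138183594, 130.1282958984375), 17.889354705810547) 110.80151909736855
c [(61, array([592.4 , 138.05, 130.75]), array([22.5, 22.2, 17.3]))]
[[ 9.7000e-01  2.3000e-01 -0.0000e+00  1.4299e+02]
 [ 2.3000e-01 -9.7000e-01  0.0000e+00 -6.0840e+02]
 [-0.0000e+00 -0.0000e+00 -1.0000e+00  2.3126e+02]
 [ 0.0000e+00  0.0000e+00  0.0000e+00  1.0000e+00]]
{'vfov': 62.0, 'cx': 314.4, 'cy': 202.2, 'hand_eye': [[-0.0, -0.9, -0.3, 82.7], [1.0, -0.0, -0.0, 0.7], [0.0, -0.3, 0.9, -143.1], [0.0, 0.0, 0.0, 1.0]]}
```

View pics/crop1.png

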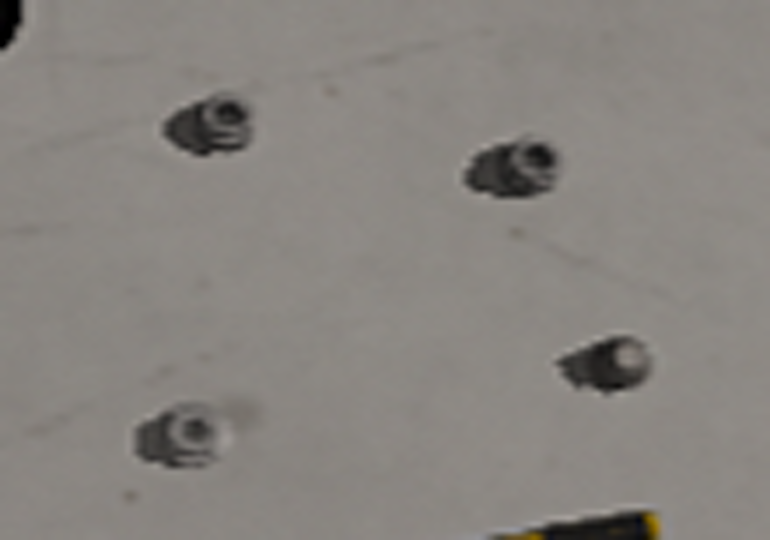

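Four parts in the top crop: stepped bushes at (215,120) and (520,165) → world (572,-172) and (538,-282); cone at (615,360) and flanged bush at (190,430). The pan is at about (560,125), yaw about 18°, which nearly matches the tool's 13°. Going to hover over the first bush.

```bash
python3 -m creep '[60,0.95,-0.6,0,0, 60,0.95,-0.6,0,0, 60,0.95,-0.6,0,0, 60,0.95,-0.6,0,0, 60,0.95,-0.6,0,0, 60,0.95,-0.6,0,0, 60,0.95,-0.6,0.25,0, 60,0.95,-0.6,0.25,0, 60,0.95,-0.6,0.25,0, 60,0.95,-0.6,0.25,0, 60,0.95,-0.6,0.25,0, 60,0.95,-0.6,0.25,0, 60,0.95,-0.6,0.25,0, 60,0.95,-0.6,0.25,0, 60,0.95,-0.6,0.25,0, 60,0.95,-0.6,0.25,0, 60,0.8,-0.6,0.25,0, 60,0.2,-0.3,0.25,0, 60,0,0,0,0, 60,0,0,0,0]'
python3 - <<'E'
from h import *
p,W=cloud('wrist')
T=tool();print(T[:3,3],sense()['time'])
for r in parts(W,(540,610,-215,-130),6,40):print(r)
print(finder.tip_of('wrist','bush_a_mid'))
print(delta((572.25,-172.35)))
cv2.imwrite('pics/w1.png',p)
E
```

```text
time: 2.42
ee_pos: [543.7, -190.4, 140.9]
tcp_rot: [-0.0, 0.993, 0.116, -0.0]
force: [-0.7, -1.3, -0.5]
finger_gap: 60.1
finger_force: 0.0
[ 543.56249334 -191.43878203  141.36427376] 2.4667
(570, array([ 573.45, -175.55,   15.55]), array([23.9, 23.1, 18.7]))
[{'centre': [567.6, -174.5, 11.9], 'confidence': 0.73}]
[ 1.08 -0.42 -0.  ]
```

```bash
python3 -m creep '[60,0.53,-0.15,0.4,0, 60,0.53,-0.15,0.6,0, 60,0,0,0.9,0, 60,0,0,0.9,0, 60,0,0,0.8,0, 60,0,0,0.6,0, 60,0,0,0.3,0, 60,0,0,0,0, 60,0,0,0,0]'
python3 -c "
from h import *
print(delta((572.5,-175),4),tool()[:3,3])"
```

```text
time: 3.27
ee_pos: [573.0, -175.4, 7.0]
tcp_rot: [0.0, 0.993, 0.115, 0.0]
force: [0.4, -0.1, -1.2]
finger_gap: 60.0
finger_force: 0.0
[-0.01 -0.02  0.1 ] [ 573.00569621 -175.37032548    6.99479189]
```

Centred; a touch lower, grip, and lift.

```bash
python3 -m creep '[60,0,0,0.1,0, 18,0,0,0,0, 18,0,0,0,0, 18,0,0,0,0, 18,0,0,0,0, 18,0,0,0,0, 18,0,0,0,0, 18,0,0,0,0]'
```

```text
time: 3.93
ee_pos: [573.3, -174.7, 4.2]
tcp_rot: [0.0, 0.993, 0.115, 0.0]
force: [-3.4, 0.4, 10.1]
finger_gap: 20.8
finger_force: 58.3
```

```bash
python3 -m creep '[18,0,0,-0.4,0, 18,0,0,-0.8,0, 18,0,0,-1,0, 18,0,0,-1,0, 18,0,0,-1,0, 18,0,0,-1,0, 18,0,0,-0.8,0, 18,0,0,0,0, 18,0,0,0,0]'
python3 - <<'E'
from h import *
p,W=cloud('wrist');cv2.imwrite('pics/w2.png',p);T=tool()
Q=(W-T[:3,3])@T[:3,:3]
m=(abs(Q[...,0])<16)&(abs(Q[...,1])<9)&(Q[...,2]>-40)&(Q[...,2]<20)
q=Q[m];print(m.sum(),q.min(0),q.max(0))
E
```

```text
time: 4.68
ee_pos: [573.4, -174.7, 185.3]
tcp_rot: [0.001, 0.993, 0.115, 0.001]
force: [-0.1, 0.3, -1.6]
finger_gap: 20.9
finger_force: 59.1
2269 [ -8.56644226  -8.9973425  -21.83608003] [12.93024571  8.99534535  3.5699612 ]
```

View pics/w2.png

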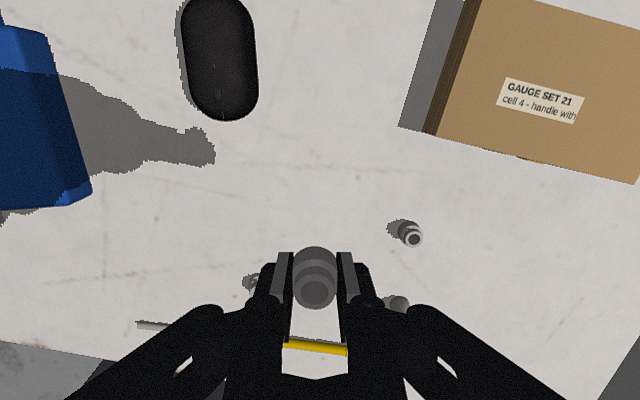

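The bush is held upright between the pads at (315,275), its underside 3.5 mm below the TCP. Carrying it over the pan.

```bash
python3 -m creep '[18,0.06,-0.5,-0.3,0, 18,0.06,-0.8,-0.2,0, 18,0.06,-1,0,0, 18,0.06,-1,0,0, 18,0.06,-1,0,0, 18,0.06,-1,0,0, 18,0.06,-1,0,0, 18,0.06,-1,0,0, 18,0.06,-1,0,0, 18,0.06,-0.9,0,0, 18,0.06,-0.8,0,0, 18,0.06,-0.5,0,0, 18,0.06,-0.3,0,0, 18,0,0,0,0, 18,0,0,0,0]'
python3 - <<'E'
from h import *
p,W=cloud('wrist');cv2.imwrite('pics/w3.png',p)
print(tool()[:3,3],sense()['time'])
print('c',parts(W,(560,625,105,170),120,140))
m=(W[...,0]>450)&(W[...,0]<640)&(W[...,1]>20)&(W[...,1]<220)&(W[...,2]>105)&(W[...,2]<116)
q=W[m][:,:2].astype(np.float32);print(m.sum(),cv2.minAreaRect(q),np.median(W[m][:,2]))
print(delta((521.6,146.3),114))
E
```

```text
time: 5.98
ee_pos: [521.4, 145.8, 197.9]
tcp_rot: [0.0, 0.993, 0.115, -0.0]
force: [-0.1, -0.8, -0.6]
finger_gap: 20.2
finger_force: 59.1
[521.59216263 145.19124978 197.92979489] 6.0333
c [(910, array([592.9, 136.1, 127.6]), array([23.3, 23.4, 15.1]))]
32814 ((563.7228393554688, 123.16065979003906), (142.00537109375, 130.28785705566406), 17.695636749267578) 110.72176203668828
[ 0.01 -0.04  2.8 ]
```

View pics/w3.png

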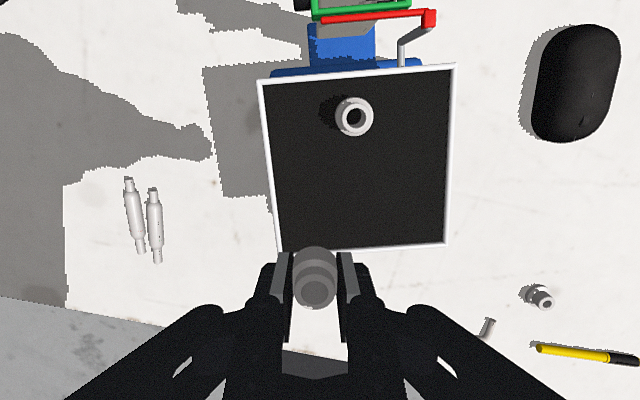

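The held bush hangs over the pan's near-left quarter. The pan spans columns 258–455 and the near half is empty. Lowering it until it lightly presses the pan.

```bash
python3 -m creep '[18,-0.04,0.03,0.3,0, 18,-0.04,0.03,0.6,0, 18,0,0,0.7,0, 18,0,0,0.6,0, 18,0,0,0.3,0, 18,0,0,0.2,0, 18,0,0,0.15,0, 18,0,0,0.1,0, 18,0,0,0.1,0, 18,0,0,0.05,0, 18,0,0,0,0, 18,0,0,0,0, 18,0,0,0,0]'
```

```text
time: 7.12
ee_pos: [519.8, 144.0, 105.6]
tcp_rot: [-0.0, 0.993, 0.115, 0.0]
force: [-0.1, -0.6, 0.3]
finger_gap: 20.2
finger_force: 59.1
```

Run:
```python
from h import *
p,W=cloud('scene');cv2.imwrite('pics/s4.png',cv2.resize(p[180:330,160:320],None,fx=4,fy=4))
print([(r['centre'],r['confidence']) for r in finder.tip_of('scene','pointer')])
```

```text
[([641.9, 146.0, 156.8], 0.88)]
```

View pics/s4.png

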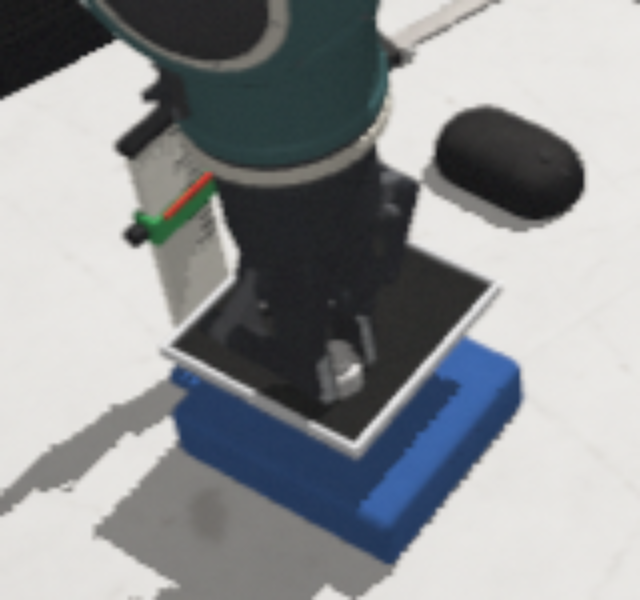

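The bush stands on the pan at (345,365), inside the rim, and the pan is pressed down a few mm. Releasing and withdrawing.

```bash
python3 -m creep '[28,0,0,0,0, 36,0,0,0,0, 44,0,0,0,0, 44,0,0,0,0, 44,0,0,-0.2,0, 44,0,0,-0.4,0, 44,0,0,-0.7,0, 44,0,0,-1,0, 44,0,0,-1,0, 44,0,0,-0.6,0, 50,0,0.8,0,0, 50,0,1,0,0, 50,0,1,0,0, 50,0,1,0,0, 60,0,1,0,0, 60,0,1,0,0, 60,0,1,0,0, 60,0,0.5,0,0, 60,0,0,0,0, 60,0,0,0,0]'
python3 - <<'E'
from h import *
p,W=cloud('scene');cv2.imwrite('pics/s5.png',cv2.resize(p[180:330,160:320],None,fx=4,fy=4))
for c in['scene','top']:
  if c=='top':q,V=cloud('top')
  for n in['pointer','band','pan_floor']:print(c,n,[(np.round(r['centre'],1).tolist(),round(r['confidence'],2)) for r in finder.tip_of(c,n)[:2]])
def col(p,W):
  b,g,r=[p[...,i].astype(int) for i in range(3)]
  roi=(abs(W[...,0]-642)<25)&(abs(W[...,1]-148)<40)&(W[...,2]>90)
  for n,m in(('red',roi&(r>g+60)&(r>b+60)),('green',roi&(g>r+40)&(g>b+20))):
    z=W[m];print(n,m.sum(),z.min(0).round(1),z.max(0).round(1),np.median(z,0).round(1))
col(p,W);col(q,V)
print('pan',parts(V,(480,640,60,200),112,130))
E
```

```text
time: 8.88
ee_pos: [569.8, -69.7, 223.1]
tcp_rot: [-0.0, 0.993, 0.115, 0.0]
force: [-0.1, 0.5, 0.8]
finger_gap: 59.9
finger_force: 0.0
scene pointer [([638.9, 146.8, 152.0], 0.87)]
scene band [([646.2, 146.6, 136.2], 0.61)]
scene pan_floor [([555.9, 120.3, 94.1], 0.55)]
top pointer [([637.6, 145.4, 146.2], 0.86)]
top band [([645.8, 150.7, 135.8], 0.41)]
top pan_floor [([561.3, 121.9, 96.3], 0.87)]
red 40 [631.8 118.2 142.2] [646.8 169.5 150. ] [639.9 142.9 146. ]
green 75 [634.2 129.1 125.9] [657.2 179.3 148.5] [642.9 161.3 142.9]
red 35 [633.3 118.  105.6] [655.9 171.9 153. ] [642.6 145.2 147.1]
green 59 [637.2 128.1 138.1] [666.2 178.1 150.4] [646.  150.  144.9]
pan [(35, array([591. , 137.8, 116.7]), array([17.4, 17.3,  9.3])), (42, array([518.7, 145. , 118.6]), array([17.5, 19.8, 13.1]))]
```

View pics/s5.png

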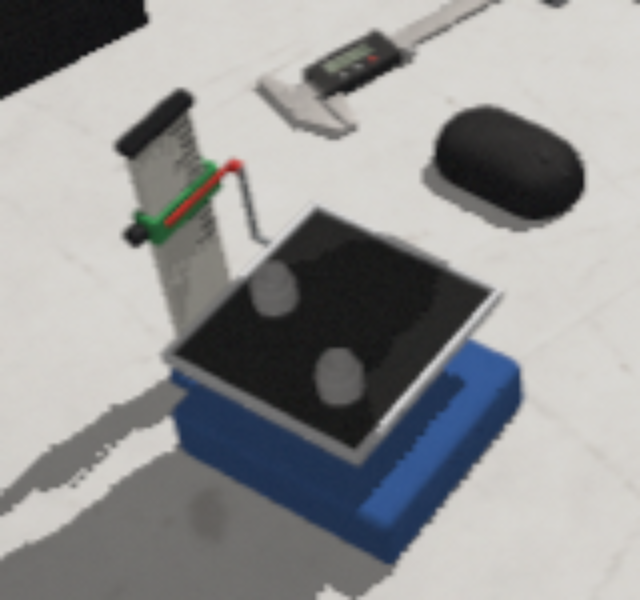

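The new bush stands at (340,375) and the pointer is now in front of the green clip, close to its top edge. I need a closer reading of pointer against band.

```bash
cat >> h.py <<'E'
def marks(c,name):
    p,W=cloud(c);b,g,r=[p[...,i].astype(int) for i in range(3)]
    roi=(abs(W[...,0]-642)<30)&(abs(W[...,1]-148)<45)&(W[...,2]>90)
    for n,m in(('red',roi&(r>1.7*g)&(r>1.7*b)),('green',roi&(g>1.5*r)&(g>1.2*b))):
        m=cv2.erode(m.astype(np.uint8),np.ones((2,2)))>0
        z=W[m];print(n,m.sum(),'z pct',np.percentile(z[:,2],[1,5,25,50,75,95,99]).round(1) if len(z) else '')
        if len(z):
            h,e=np.histogram(z[:,2],np.arange(110,160,2));print(dict(zip(e[h>0].astype(int).tolist(),h[h>0].tolist())))
            v,u=np.nonzero(m);print('px',u.min(),u.max(),v.min(),v.max());box=(u.min(),u.max(),v.min(),v.max())
    u0,u1,v0,v1=box;k=p[max(v0-15,0):v1+15,max(u0-15,0):u1+15]
    f=min(780/k.shape[1],580/k.shape[0]);cv2.imwrite(name,cv2.resize(k,None,fx=f,fy=f,interpolation=cv2.INTER_CUBIC))
E
python3 - <<'E'
from h import *
marks('wrist','pics/w6.png')
print([(np.round(r['centre'],1),r['confidence']) for n in('pointer','band') for r in finder.tip_of('wrist',n)])
E
```

```text
red 343 z pct [143.9 145.1 147.2 148.2 149.  149.7 150.3]Traceback (most recent call last):
  File "<stdin>", line 2, in <module>
  File "h.py", line 36, in marks
    h,e=np.histogram(z[:,2],np.arange(110,160,2));print(dict(zip(e[h>0].astype(int).tolist(),h[h>0].tolist())))
                                                                 ~^^^^^
IndexError: boolean index did not match indexed array along axis 0; size of axis is 25 but size of corresponding boolean axis is 24
```

```bash
sed -i 's/zip(e\[h>0\]/zip(e[:-1][h>0]/' h.py
python3 - <<'E'
from h import *
marks('wrist','pics/w6.png')
print([(np.round(r['centre'],1),r['confidence']) for n in('pointer','band') for r in finder.tip_of('wrist',n)])
E
```

```text
red 341 z pct [144.4 145.5 147.4 148.2 148.8 149.8 150.2]
{142: 2, 144: 25, 146: 121, 148: 186, 150: 7}
px 0 44 20 35
green 689 z pct [130.2 131.6 135.5 140.1 145.4 147.3 148.1]
{128: 4, 130: 47, 132: 68, 134: 81, 136: 67, 138: 69, 140: 62, 142: 66, 144: 85, 146: 132, 148: 8}
px 0 44 0 21
[]
```

View pics/w6.png

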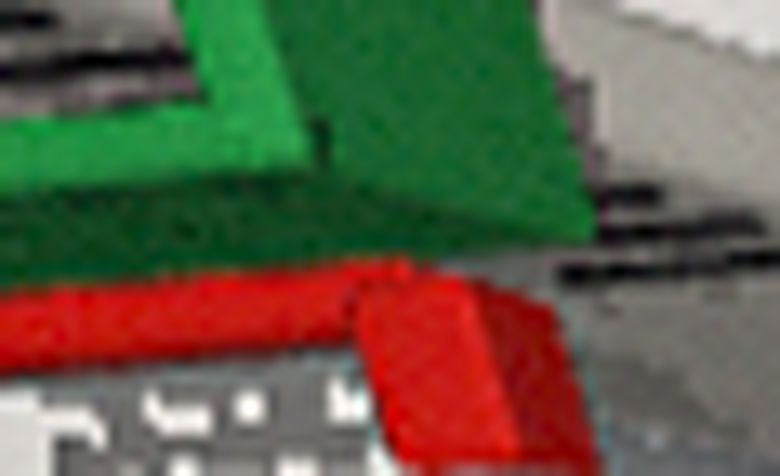

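The clip's side face spans z≈130–147.5, so its centre is about 138.5. The pointer is just at its top edge, which is borderline. I'll compare the two bright top faces in one picture.

```bash
cat > m.py <<'E'
from h import *
def rep(c,label):
    p,W=cloud(c);b,g,r=[p[...,i].astype(int) for i in range(3)]
    roi=(abs(W[...,0]-642)<30)&(abs(W[...,1]-148)<45)&(W[...,2]>90)
    N=np.cross(np.gradient(cv2.GaussianBlur(W,(5,5),0),axis=1),np.gradient(cv2.GaussianBlur(W,(5,5),0),axis=0))
    U=abs(N[...,2])/np.linalg.norm(N,axis=2)
    red=roi&(r>1.7*g)&(r>1.7*b);gr=roi&(g>1.5*r)&(g>1.2*b)
    print(label,'red by world y:')
    for y in range(104,190,6):
        m=red&(abs(W[...,1]-y-3)<3);k=gr&(abs(W[...,1]-y-3)<3)
        f=lambda m:(int(m.sum()),np.percentile(W[m][:,2],[5,50,95]).round(1).tolist(),round(float(np.median(W[m][:,0])),1)) if m.sum()>8 else None
        if f(m) or f(k):print(y,'R',f(m),'G',f(k))
    for n,m,t in(('red',red,95),('green',gr,95)):
        for lo in(0,80,110,140,170):
            v=p.max(2);k=m&(v>=lo)&(v<lo+30);
            if k.sum()>10:print(n,lo,k.sum(),np.percentile(W[k][:,2],[5,25,50,75,95]).round(1))
    cv2.imwrite('pics/m_%s.png'%label,p)
E
python3 -c "
from m import *
rep('wrist','a')"
```

```text
a red by world y:
110 R (86, [143.9, 147.4, 150.0], 646.4) G None
116 R (150, [144.9, 148.8, 150.1], 648.0) G None
122 R (57, [146.8, 148.0, 149.5], 648.0) G (405, [131.3, 139.2, 147.1], 657.2)
128 R (68, [146.6, 147.7, 148.8], 646.2) G (171, [131.3, 145.6, 147.9], 652.9)
134 R (35, [131.0, 147.4, 148.6], 644.8) G (108, [133.5, 142.4, 147.6], 650.7)
140 R (9, [96.0, 96.7, 131.9], 616.0) G (43, [132.5, 136.4, 140.6], 648.3)
red 80 19 [131.  131.7 146.8 147.8 148.4]
red 110 94 [138.9 145.1 146.4 147.2 148. ]
red 140 45 [145.6 147.2 148.  148.6 149.5]
red 170 127 [147.  147.9 148.6 149.1 149.9]
green 0 14 [ 94.9  95.   95.3  96.4 143.8]
green 80 329 [130.9 133.7 137.9 142.1 145.9]
green 110 44 [144.8 146.  146.6 147.1 148.1]
green 140 118 [145.6 146.2 146.7 147.4 148.2]
```

```bash
python3 -m creep '[60,0.15,-0.5,0,0, 60,0.2,-0.9,0,0, 60,0.2,-1,0,0, 60,0.2,-1,0.1,0, 60,0.2,-1,0.1,0, 60,0.2,-1,0.1,0, 60,0,-0.7,0.1,0, 60,0,-0.4,0,0, 60,0,0,0,0, 60,0,0,0,0, 60,0,0,0,0]'
cat >> m.py <<'E'
def floor(c):
    p,W=cloud(c);q=p.max(2)<70
    d=W[...,:2]-[558,121.3];x=d@[.952,.306];y=d@[-.306,.952]
    m=q&(abs(x)<55)&(abs(y)<55)&(abs(W[...,2]-95)<12)&(np.hypot(x+30,y-32)>22)&(np.hypot(x-36,y)>22)
    X=np.c_[x[m],y[m],np.ones(m.sum())];s=np.linalg.lstsq(X,W[m][:,2],rcond=None)[0]
    print(c,'floor n',m.sum(),'median',np.median(W[m][:,2]).round(2),'slopes',s[:2].round(4),'plane at centre',s[2].round(2),'at x90',(s[2]+90*s[0]).round(2))
E
python3 -c "
from m import *
rep('wrist','b');floor('wrist');floor('top');print(sense()['ee_pos'],sense()['time'])"
```

```text
time: 10.45
ee_pos: [559.1, 126.9, 210.4]
tcp_rot: [0.0, 0.993, 0.114, 0.0]
force: [-0.2, -0.7, -0.3]
finger_gap: 59.9
finger_force: 0.0
b red by world y:
110 R (12, [148.3, 148.9, 149.6], 645.2) G None
116 R (141, [146.7, 148.7, 150.0], 647.0) G None
122 R (52, [146.6, 148.1, 149.0], 648.3) G (46, [145.4, 146.6, 147.6], 656.3)
128 R (52, [146.8, 148.0, 149.0], 646.3) G (113, [140.6, 146.5, 194.9], 655.4)
134 R (53, [146.8, 148.0, 149.1], 644.5) G (67, [101.6, 146.3, 147.5], 651.8)
140 R (54, [147.1, 147.9, 149.8], 642.6) G (68, [103.7, 146.4, 147.6], 649.9)
146 R (50, [146.9, 147.9, 148.9], 640.6) G (63, [144.5, 146.5, 147.6], 648.0)
152 R (55, [146.4, 147.9, 148.8], 638.7) G (61, [145.2, 146.3, 147.8], 646.0)
158 R (51, [146.4, 147.6, 148.5], 636.8) G (68, [142.4, 146.2, 148.4], 643.9)
164 R (43, [147.1, 147.9, 149.2], 635.2) G (72, [144.7, 146.7, 196.7], 642.3)
170 R None G (114, [137.1, 146.5, 148.1], 642.8)
red 110 14 [145.7 146.7 148.1 148.6 149. ]
red 140 19 [146.4 147.4 148.1 148.3 148.8]
red 170 37 [146.6 147.1 147.6 148.1 148.8]
green 0 16 [140.5 196.7 197.2 197.6 198.2]
green 80 54 [100.8 144.6 145.8 146.7 193.9]
green 110 76 [137.4 145.5 146.1 146.5 147.7]
green 140 131 [145.3 146.  146.6 147.1 147.6]
green 170 319 [145.5 146.2 146.7 147.2 147.8]
wrist floor n 13035 median 95.95 slopes [0.0008 0.0001] plane at centre 95.95 at x90 96.02
top floor n 158 median 95.65 slopes [ 0.0004 -0.0365] plane at centre 93.88 at x90 93.92
[559.0749754  127.1416753  210.38021208] 10.6
```

View pics/m_b.png

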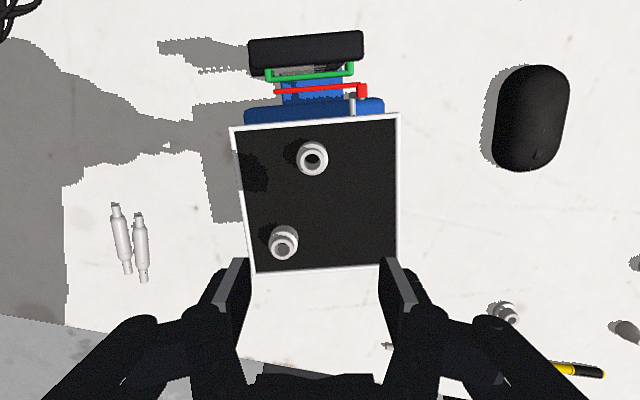

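Two bushes stand on the pan at (312,158) and (284,242), with the pointer just in front of the clip. Face-on, the pointer's top is at z = 147.9, so its middle is at 145.9. That agrees with the pan floor at 95.95 + 50. The clip's top is at 146.6, so the band's centre is at 137.6. The pointer is 8.3 mm above the centre, steady over the last 2 s and within 9 mm, so no further bush is needed. Withdrawing the gripper.

```bash
python3 -m creep '[60,0,0.3,-0.4,0, 60,-0.2,0.7,-0.4,0, 60,-0.2,1,-0.2,0, 60,-0.2,1,0,0, 60,-0.2,1,0,0, 60,-0.2,1,0,0, 60,0,1,0,0, 60,0,1,0,0, 60,0,0.6,0,0, 60,0,0.3,0,0, 60,0,0,0,0, 60,0,0,0,0, 60,0,0,0,0]'
python3 -c "
from m import *
rep('wrist','c');s=sense();print(s['ee_pos'],s['force'])"
```

```text
time: 11.68
ee_pos: [583.7, -107.7, 240.6]
tcp_rot: [-0.0, 0.993, 0.116, 0.0]
force: [-0.6, 0.9, -0.4]
finger_gap: 59.8
finger_force: 0.0
c red by world y:
104 R (10, [94.5, 95.8, 96.3], 618.5) G (10, [95.1, 96.3, 96.9], 615.5)
110 R (52, [95.1, 146.2, 148.0], 645.6) G (13, [95.3, 96.0, 97.3], 623.3)
116 R (23, [96.0, 144.0, 145.8], 648.3) G None
122 R None G (96, [97.0, 131.7, 135.0], 657.2)
128 R None G (21, [94.9, 129.5, 131.2], 662.9)
red 0 45 [94.7 95.4 96.  96.4 96.9]
red 110 54 [144.  144.7 146.  147.  147.7]
green 0 54 [95.1 95.8 96.  96.5 97. ]
green 80 97 [129.3 130.3 131.3 132.7 135. ]
[ 583.69517779 -107.67713454  240.57750077] [ 0.689235    0.84523543 -0.11567392]
```

```bash
python3 -c "
from cell import job
print(job.hand_in())"
```

```text
the job is handed in; nothing more can be done
None
```

I added one bush to the pan and handed the job in: the pointer settled about 8.3 mm above the band's centre, within the 9 mm limit but only by about 0.7 mm, so I stopped there and took the gripper away without touching the cone or flanged bush.

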